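# Put the empty parts cups away, nested on the narrow rail

### The job

Put the two empty dark grey parts cups away on the narrow raised rail: first stand one of them upright on the rail, centred across its width, and let go; then nest the other one fully into it. Set each cup down without dropping it, and leave the cup that is still full of parts, the small jar on the rail and the black battery pack where they are.

Things in the scene. Friction and masses are not known exactly. Their poses are not given: they have to be found in the camera images.
- rail_top (a point): Middle of the flat top of the rail, 100 mm above the bench. The rail is a plain aluminium bar 300 mm long (along this point's x), 40 mm wide (along its y), 18 mm thick, fixed on two short legs (120 mm either side of the middle) with dark feet 110 mm wide on the bench. z points up.
- cup_a: Empty dark grey plastic stacking cup, 80 mm tall, about 0.09 kg. Flat foot 33 mm across; widens to 49 mm across at 50 mm height, where a shoulder steps out to an upright round collar, 60 mm across, from 50 mm up to the rim at 80 mm. Walls 2.5 mm, floor 5 mm, mouth 55 mm across inside. Starts upright. Identical to cup_b; either may be the lower one. Origin: centre of the underside, z up.
- cup_b: Empty dark grey stacking cup, same shape, size and origin as cup_a. When two such cups are nested, the upper one's shoulder rests on the lower one's rim, and its origin is 30 mm above the lower one's.
- full_cup: A cup of the same kind and size, but heaped to the brim with small metal parts; stands on the bench and is to be left alone. Origin: centre of its underside, z up.
- pack: Finished black battery pack standing on the bench, 32 x 60 x 104 mm tall (60 mm along its y); to be left alone. Origin: centre of its underside.
- pot: Small closed amber glass jar, 32 mm across and 55 mm tall, standing on the rail near one end (about 115 mm from the middle, towards the rail's +x); to be left alone. Origin: centre of its underside.
Mind the look-alikes: they are no part of the job. Leave any orange or yellow look-alike of the cup_b alone.

How it is judged:
On the way, in this order (a step that is already met when the one before it is completed fails the run):
1. one empty cup stands upright on the rail, centred across its width, and is let go (((x of cup_a in the frame of rail_top between -0.15 and 0.15 m and y of cup_a in the frame of rail_top between -0.01 and 0.01 m and z of cup_a in the frame of rail_top between -0.004 and 0.004 m and angle between cup_a's own z axis and vertical below 0.07 rad and linear speed of cup_a below 0.02 m/s and contact force between the fingers and cup_a below 0.1 N) or (x of cup_b in the frame of rail_top between -0.15 and 0.15 m and y of cup_b in the frame of rail_top between -0.01 and 0.01 m and z of cup_b in the frame of rail_top between -0.004 and 0.004 m and angle between cup_b's own z axis and vertical below 0.07 rad and linear speed of cup_b below 0.02 m/s and contact force between the fingers and cup_b below 0.1 N))), for 0.3 s.
2. the other empty cup is fully nested in the one on the rail (((x of cup_a in the frame of rail_top between -0.15 and 0.15 m and y of cup_a in the frame of rail_top between -0.01 and 0.01 m and z of cup_a in the frame of rail_top between -0.004 and 0.004 m and angle between cup_a's own z axis and vertical below 0.07 rad and linear speed of each of cup_a, cup_b below 0.02 m/s and z of cup_b in the frame of cup_a between 0.025 and 0.034 m and horizontal distance between cup_b and cup_a below 0.006 m and angle between cup_b's own z axis and vertical below 0.09 rad) or (x of cup_b in the frame of rail_top between -0.15 and 0.15 m and y of cup_b in the frame of rail_top between -0.01 and 0.01 m and z of cup_b in the frame of rail_top between -0.004 and 0.004 m and angle between cup_b's own z axis and vertical below 0.07 rad and linear speed of each of cup_b, cup_a below 0.02 m/s and z of cup_a in the frame of cup_b between 0.025 and 0.034 m and horizontal distance between cup_a and cup_b below 0.006 m and angle between cup_a's own z axis and vertical below 0.09 rad))), for 0.2 s.
At the end, for the whole second after the job is handed in: One empty cup stands upright (within 0.07 rad) on the rail's top, its foot within 10 mm of the rail's centreline, anywhere along the rail; the other empty cup is nested in it: centred within 6 mm, upright within 0.09 rad, its origin 25 to 34 mm above the lower cup's; both at rest (below 0.02 m/s) (((x of cup_a in the frame of rail_top between -0.15 and 0.15 m and y of cup_a in the frame of rail_top between -0.01 and 0.01 m and z of cup_a in the frame of rail_top between -0.004 and 0.004 m and angle between cup_a's own z axis and vertical below 0.07 rad and linear speed of each of cup_a, cup_b below 0.02 m/s and z of cup_b in the frame of cup_a between 0.025 and 0.034 m and horizontal distance between cup_b and cup_a below 0.006 m and angle between cup_b's own z axis and vertical below 0.09 rad) or (x of cup_b in the frame of rail_top between -0.15 and 0.15 m and y of cup_b in the frame of rail_top between -0.01 and 0.01 m and z of cup_b in the frame of rail_top between -0.004 and 0.004 m and angle between cup_b's own z axis and vertical below 0.07 rad and linear speed of each of cup_b, cup_a below 0.02 m/s and z of cup_a in the frame of cup_b between 0.025 and 0.034 m and horizontal distance between cup_a and cup_b below 0.006 m and angle between cup_a's own z axis and vertical below 0.09 rad))); the robot touches nothing.
It fails at once if an empty cup is dropped (moves faster than 0.6 m/s while the fingers do not touch it) ((contact force between the fingers and cup_a below 0.05 N and linear speed of cup_a above 0.6 m/s) or (contact force between the fingers and cup_b below 0.05 N and linear speed of cup_b above 0.6 m/s)).
It fails at once if the full cup is disturbed (moved more than 30 mm) (distance of full_cup from where it was at the start of the episode above 0.03 m).
It fails at once if the battery pack is disturbed (moved more than 30 mm) (distance of pack from where it was at the start of the episode above 0.03 m).
It fails at once if the jar on the rail is disturbed (moved more than 30 mm) (distance of pot from where it was at the start of the episode above 0.03 m).
It also fails if it takes over 56 s, if anything falls off the work surface, if the arm or the gripper's body presses on something with over 40 N, if the wrist force passes 120 N, or if a joint passes its speed limit or range.

### The arm

A 6-joint arm with a two-finger parallel gripper is mounted at the origin on the work surface. World frame = base frame: x ahead of the robot, y to its left, z up, the work surface at z = 0. Lengths are in m, angles in rad, forces in N, time in s.
With the tool pointing down it reaches from about 0.35 to 0.975 m from the base axis. Payload 4.9 kg.
Tool frame: the origin (TCP) lies midway between the tips of the shut fingers; the grasp point (between the pads) lies 19 mm behind it (ctrl.hold_point_z is the distance from the TCP to the grasp point, in m); z points along the fingers, y is the line along which they close (so a half turn about z gives the same grasp; the last joint's range is limited). The gripper opens to 85 mm and grips with 20 to 120 N. Pads are 22 mm wide; open, the fingers measure 114 mm over their backs; the gripper's body (76 mm by 85 mm) begins 54 mm behind the grasp point. The pads swing forward as they close: fully open they stand 13 mm farther back than shut.
Start: joints at [1.091, 0.053, 1.613, -0, 1.476, -0.119], TCP at [0.221, 0.585, 0.231] pointing down, gripper open.
Joint ranges: [-3.01, 3.01], [-1.01, 2.22], [0.06, 2.58], [-1.02, 4.17], [0.09, 2.62], [-3.14, 3.14]. Speed limits (rad/s): [2.57, 2.57, 3.14, 3.14, 3.14, 3.14].

### API

Orientations are given as a rotation vector (axis times angle).
In Python, from station import status, viewer, finish_job, ctrl gives the robot as it stands.
- The arm moves only by the shell command python3 -m jog 'ROWS' [FORCE]. ROWS is JSON, a list of rows, each a list of 7 numbers: the turn, a rotation vector about the tool's x, y, z each as a share of 5 degrees, from -1 to 1, then the shift along the tool's x, y, z each as a share of 30 mm, from -1 to 1, then the opening, from -1 (shut) to 1 (fully open). A call has 1 to 5 rows; each row shifts and turns the commanded pose from where the row before left it, along the tool's axes as they then stand; what a row does not reach is not made up. A row lasts 1/8 s, in which the tool goes at most 62.5 mm and 10.7 degrees, less where a joint would pass 70% of its speed; a pose out of reach is approached as far as the arm can. A call with a number of a shift or a turn outside -1 to 1 is refused whole. A call with a gripper value outside its range is refused whole. The fingers move at their own pace and stop on an object; FORCE is the grip in N (left out, the last holds). Time passes only in rows, so rows that do not move let the fingers close. It gives the time, the measured TCP pose, the force, the opening and the grip force at its end, in the units of the state.
- status.get_obs(): the state, without advancing time (a new reading comes with each control period).
- viewer.get_image(name): name is "side" or "top" or "wrist"; returns a dict with "img" (400x640x3 uint8, red, green, blue), "fovy" (degrees; the focal length in pixels is half the picture's height over the tangent of half this angle, whatever the lens; pixels are square), "cx", "cy" (the principal point, pixels), "rvec" (rotation vector, rad) and "tvec" (3), from world to camera coordinates, as OpenCV has them. Camera axes: x right, y down, z forward; pixel columns grow to the right and rows downward; lengths in m; the calibration is good to about 2 mm. A picture is of the moment at which its call begins. There is no depth.
- finish_job(): hands the job in; it is judged then, once.
The state is a dict: "t": time; "q": joint angles; "dq": joint speeds; "effort": joint torques, N m; "tool_pos": TCP position; "tool_rot": TCP orientation; "contact_force": force on the tool from outside, world axes, zero at the start; "wrist_torque": the same for the moment, N m; "opening": finger opening in m; "grip_force": force on a finger pad.
Only numpy, scipy, OpenCV 4.12 (cv2) and the standard library are available. Lean on these libraries where they do the work, as an engineer would, in place of code of your own. Each camera call takes 0.05 s, during which the arm holds its last target. There are 200 camera calls.

## Working session

There is one attempt and no reset: what is moved stays moved. The work goes in short steps, Python scripts to look and compute and a shell command to move; the robot and the scene stay as the last step left them, time stands still between calls to the robot, and variables do not carry over. Pictures are saved under pics/ and viewed, at most 12 in all, crops included, and the job is handed in when it is done.

```bash
ls; mkdir -p pics; python3 - <<'E'
from station import status, viewer, ctrl
import cv2
print(ctrl.hold_point_z, status.get_obs())
for n in ("side","top","wrist"):
    d=viewer.get_image(n); cv2.imwrite(f"pics/{n}0.png",d["img"][:,:,::-1])
    print(n,d["fovy"],d["cx"],d["cy"],d["rvec"],d["tvec"])
E
```

```text
pics
0.0187 {'t': 0.0, 'q': array([ 1.09096560e+00,  5.33622352e-02,  1.61432464e+00,  2.06540053e-05,
        1.47597223e+00, -1.18946657e-01]), 'dq': array([ 0.00166602,  0.00040905, -0.00010767, -0.00011427,  0.00306856,
       -0.00053522]), 'effort': array([ 7.62170221e-04, -3.93694603e+01, -3.70170665e+01, -7.22756749e-05,
        7.12246154e-03, -2.13314721e-06]), 'tool_pos': array([0.22035952, 0.58419364, 0.23004137]), 'tool_rot': array([-0.56369408, -3.08996624,  0.00309145]), 'contact_force': array([ 0.2239045 , -0.12891036,  0.51075997]), 'wrist_torque': array([-0.0120845 ,  0.03171571,  0.05216888]), 'grip_force': 0.0, 'opening': 0.08548969823891919}
side 42.712703565005164 310.2097575308498 197.0670003136106 [ 2.16604449 -0.93063581  0.42149244] [-0.38495811  0.31502239  0.85659259]
top 50.57198268372758 327.7846008867052 202.41877025891557 [ 2.15567387 -2.12362923  0.18492092] [-0.04758279  0.52591687  0.8570082 ]
wrist 59.71015740487909 323.8413243016953 196.18079035556613 [-2.37064658 -1.64152796 -0.24717393] [-0.62331021 -0.03863132  0.38014019]
```

View pics/top0.png

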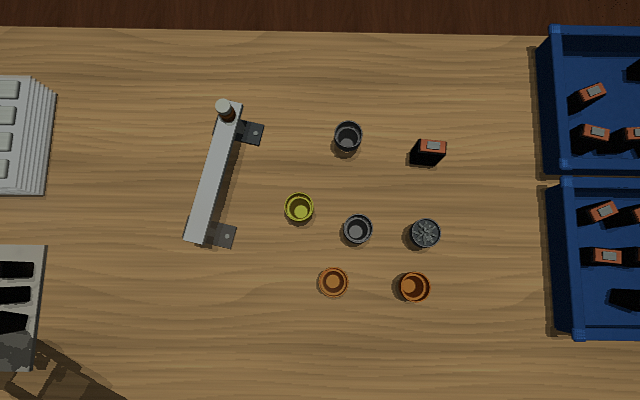

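View pics/side0.png

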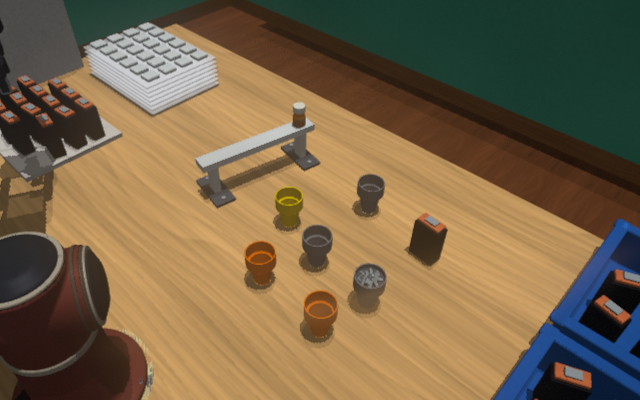

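The top view shows empty cups at about (348,138) and (357,229), the full cup at (425,233), the rail from (230,103) to (197,243) and the jar at (224,108). In the side view the empty cups are at (370,193) and (317,245), and the rail runs from (203,160) to (312,125).

```bash
cat > h.py <<'E'
import numpy as np, cv2
from station import status, viewer
from scipy.spatial.transform import Rotation as Ro
class Cam:
    def __init__(s,n):
        d=viewer.get_image(n); s.img=d["img"]; s.bgr=s.img[:,:,::-1].copy()
        s.R=cv2.Rodrigues(np.array(d["rvec"],float))[0]; s.t=np.array(d["tvec"],float)
        s.f=200/np.tan(np.radians(d["fovy"])/2); s.c=np.array([d["cx"],d["cy"]]); s.o=-s.R.T@s.t
    def ray(s,p):
        p=np.atleast_2d(p).astype(float); v=np.c_[(p-s.c)/s.f,np.ones(len(p))]@s.R
        return v/np.linalg.norm(v,axis=1)[:,None]
    def plane(s,p,z):
        v=s.ray(p); return s.o+v*((z-s.o[2])/v[:,2])[:,None]
    def proj(s,P):
        q=np.atleast_2d(P)@s.R.T+s.t; return q[:,:2]/q[:,2:]*s.f+s.c
def tri(c1,p1,c2,p2):
    a,b=c1.ray(p1)[0],c2.ray(p2)[0]
    k=np.linalg.lstsq(np.c_[a,-b],c2.o-c1.o,rcond=None)[0]
    A,B=c1.o+k[0]*a,c2.o+k[1]*b
    return (A+B)/2,np.linalg.norm(A-B)
def sat(c): return cv2.cvtColor(c.bgr,cv2.COLOR_BGR2HSV)
E
python3 - <<'E'
from h import *
T=Cam("top");S=Cam("side")
rows=[]
for c,n,ps in((T,"T",[(348,138),(357,229),(425,233)]),(S,"S",[(370,190),(317,243),(369,285)])):
    hsv=sat(c); m=((hsv[:,:,1]<75)).astype(np.uint8)*255
    m=cv2.morphologyEx(m,cv2.MORPH_CLOSE,np.ones((3,3)))
    r=[]
    for p in ps:
        k,l,st,ce=cv2.connectedComponentsWithStats(m)
        i=np.bincount(l[p[1]-15:p[1]+15,p[0]-15:p[0]+15].ravel())[1:].argmax()+1
        print(n,p,st[i],ce[i].round(1))
        a=c.bgr[p[1]-30:p[1]+30,p[0]-32:p[0]+32]; r.append(cv2.resize(a,None,fx=4,fy=4,interpolation=0))
    # rail
    p=(213,175) if n=="T" else (255,150)
    rows.append(np.hstack(r))
cv2.imwrite("pics/crops.png",np.vstack(rows))
a=np.hstack([cv2.resize(T.bgr[90:255,170:275],None,fx=3.5,fy=3.5,interpolation=0)[:560],cv2.resize(S.bgr[90:220,190:325],None,fx=3,fy=3,interpolation=0)[:390].copy() if 0 else cv2.copyMakeBorder(cv2.resize(S.bgr[90:220,190:325],None,fx=3,fy=3,interpolation=0),0,170,0,0,0)])
print(a.shape);cv2.imwrite("pics/rail.png",a)
E
```

```text
T (348, 138) [334 120  29  32 692] [347.7 135.3]
T (357, 229) [343 214  30  30 692] [357.7 228.2]
T (425, 233) [409 218  32  30 739] [424.9 232.6]
S (370, 190) [358 174  27  28 455] [370.9 186.8]
S (317, 243) [303 225  29  31 596] [317.2 239.6]
S (369, 285) [354 263  33  26 662] [369.7 276. ]
(560, 773, 3)
```

View pics/crops.png

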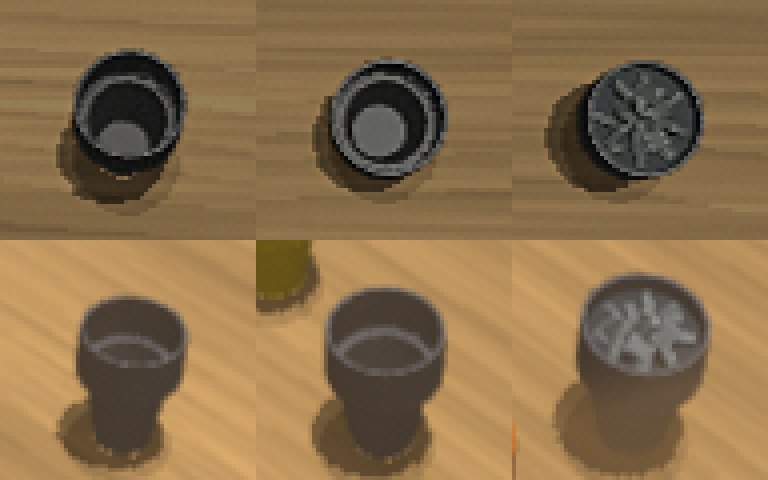

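View pics/rail.png

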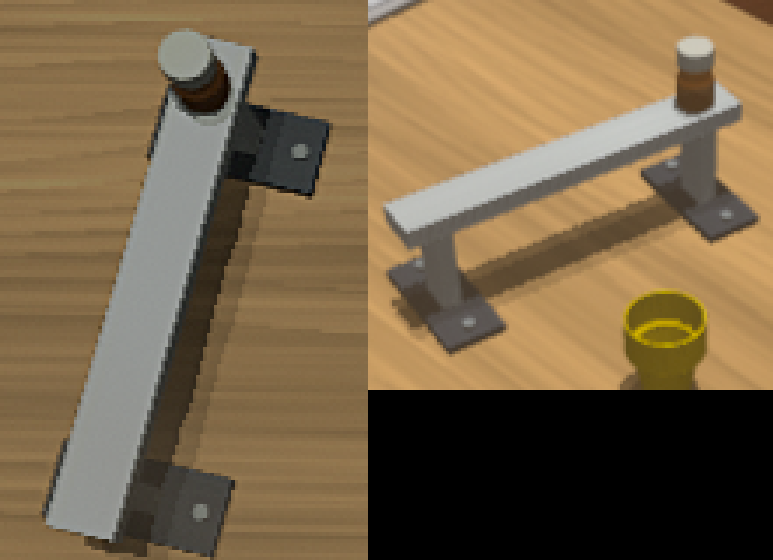

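In the crops the rims are sharp, and both empty cups are upright and open. In the top view the rail's bright top face has clean long edges, and its corners are near (183,239), (203,244) and (243,104).

```bash
python3 - <<'E'
from h import *
T=Cam("top");S=Cam("side")
for n,a,b in(("c1 far",(348.1,134),(370.75,182.25)),("c2 near",(357.9,228),(317,235.25)),
 ("railNL",(170+45/3.5-.5,90+520/3.5-.5),(190+18/3-.5,90+208/3-.5)),("railNR",(170+115/3.5-.5,90+540/3.5-.5),(190+42/3-.5,90+233/3-.5)),("railFR",(170+256/3.5-.5,90+50/3.5-.5),(190+372/3-.5,90+105/3-.5))):
    P,e=tri(T,a,S,b); print(n,P.round(4),round(e,4))
print("c at .08:",T.plane([(348.1,134),(357.9,228)],.08).round(4).tolist(),S.plane([(370.75,182.25),(317,235.25)],.08).round(4).tolist())
for nm,c,p in(("T",T,(213,175)),("S",S,(255,142))):
    h=sat(c); m=((h[:,:,1]<60)&(h[:,:,2]>(110 if nm=="T" else 150))).astype(np.uint8)
    k,l,st,ce=cv2.connectedComponentsWithStats(m,connectivity=4); i=l[p[1],p[0]]
    print(nm,st[i],h[p[1],p[0]])
    L=[];R=[]
    if nm=="T":
        for v in range(140,232):
            u=np.where(l[v]==i)[0]; L.append((u[0]-.5,v)); R.append((u[-1]+.5,v))
    else:
        for u in range(215,285):
            v=np.where(l[:,u]==i)[0]; L.append((u,v[0]-.5)); R.append((u,v[-1]+.5))
    A=c.plane(L,.1)[:,:2];B=c.plane(R,.1)[:,:2]
    for X in(A,B):
        f=cv2.fitLine(X.astype(np.float32),cv2.DIST_HUBER,0,.001,.001).ravel(); print(f.round(4), "yaw",np.degrees(np.arctan2(f[1],f[0])))
    M=np.mean(np.r_[A,B],0); d=B.mean(0)-A.mean(0); nrm=np.array([-f[1],f[0]]); print("mid",M, "width",abs(d@nrm))
o=status.get_obs(); print("tool R\n",Ro.from_rotvec(o["tool_rot"]).as_matrix().round(3))
print("full/yellow/pack:",T.plane([(425,232),(299,207),(428,145)],.08).round(3).tolist())
E
```

```text
c1 far [ 0.6676 -0.0807  0.0796] 0.0023
c2 near [ 0.4702 -0.102   0.0784] 0.0025
railNL [0.4432 0.2462 0.0928] 0.0018
railNR [0.4327 0.2039 0.0989] 0.0033
railFR [0.7214 0.1398 0.0992] 0.0001
c at .08: [[0.6666, -0.08, 0.08], [0.4691, -0.101, 0.08]] [[0.6683, -0.0815, 0.08], [0.4701, -0.1036, 0.08]]
T [ 183   98   59  146 2722] [ 70   5 151]
[ 0.9769 -0.2137  0.548   0.221 ] yaw -12.341531
[ 0.9766 -0.2149  0.5469  0.1809] yaw -12.411803
mid [0.54827892 0.20076108] width 0.03941018614093236
S [ 195  117  119   51 1231] [ 42   7 196]
[ 0.9765 -0.2153  0.5833  0.2113] yaw -12.434289
[ 0.976  -0.218   0.544   0.1778] yaw -12.589026
mid [0.56308103 0.19466816] width 0.04112917832226831
tool R
 [[-0.936  0.353 -0.   ]
 [ 0.353  0.936 -0.   ]
 [ 0.    -0.    -1.   ]]
full/yellow/pack: [[0.463, -0.237, 0.08], [0.51, 0.019, 0.08], [0.646, -0.247, 0.08]]
```

```bash

python3 -m jog '[[0,0,-1,0,0,0,1],[0,0,-0.66,0,0,0,1],[0,0,0,-1,-1,0,1],[0,0,0,-1,-1,0,1],[0,0,0,-1,-1,0,1]]'
python3 -m jog '[[0,0,0,-1,-1,0,1],[0,0,0,-1,-1,0,1],[0,0,0,-1,-1,0,1],[0,0,0,-1,-1,0,1],[0,0,0,-1,-1,0,1]]'
python3 -m jog '[[0,0,0,-1,-1,0,1],[0,0,0,-1,-1,0,1],[0,0,0,-1,-1,0,1],[0,0,0,0,0,0,1]]'
python3 - <<'E'
from h import *
o=status.get_obs(); print(o["t"],o["tool_pos"],o["q"].round(2)); print(Ro.from_rotvec(o["tool_rot"]).as_matrix().round(3))
W=Cam("wrist"); cv2.imwrite("pics/w1.png",W.bgr); print(W.o, W.R.round(2))
E
```

```text
t: 0.98
tool_pos: [0.2897, 0.4765, 0.2313]
tool_rot: [0.338, 3.123, 0.0]
contact_force: [-1.1, 0.4, -0.3]
opening: 0.0854
grip_force: 0.0
t: 1.6
tool_pos: [0.4042, 0.2977, 0.2315]
tool_rot: [0.338, 3.123, 0.0]
contact_force: [0.3, 0.8, -0.5]
opening: 0.0858
grip_force: 0.0
t: 2.1
tool_pos: [0.4733, 0.1898, 0.2314]
tool_rot: [0.345, 3.122, -0.0]
contact_force: [0.1, -0.1, 0.2]
opening: 0.0857
grip_force: 0.0
2.1 [0.47329125 0.1898108  0.23135626] [ 0.24 -0.23  1.88 -0.    1.49 -1.12]
[[-0.976  0.218  0.   ]
 [ 0.218  0.976 -0.   ]
 [-0.    -0.    -1.   ]]
[0.39846273 0.20560051 0.3749672 ] [[ 0.22  0.98  0.  ]
 [ 0.93 -0.21  0.3 ]
 [ 0.29 -0.06 -0.95]]
```

View pics/w1.png

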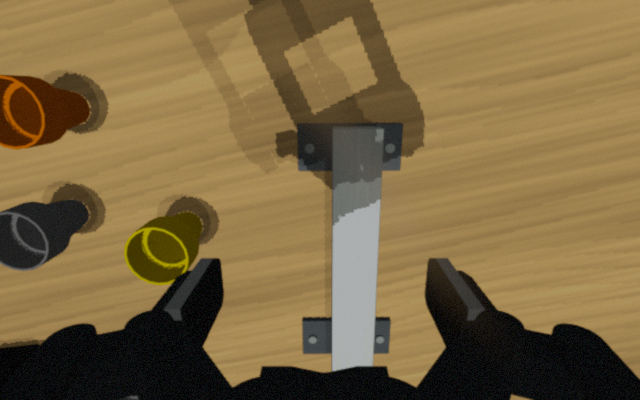

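The wrist view shows the rail's top face between columns about 333 and 378 (rows 215 to 310), with its near end at row 127. I'll measure the edges from it.

```bash
python3 - <<'E'
from h import *
W=Cam("wrist"); h=sat(W)
for v in (160,230,290): print(v,h[v,322:392:2,1].tolist(),h[v,322:392:2,2].tolist())
L=[];R=[]
for v in range(222,312):
    u=np.where((h[v,300:420,1]<45)&(h[v,300:420,2]>140))[0]+300; L.append((u[0]-.5,v)); R.append((u[-1]+.5,v))
A=W.plane(L,.1)[:,:2];B=W.plane(R,.1)[:,:2]
f=cv2.fitLine(np.r_[A,B].astype(np.float32),cv2.DIST_L2,0,.001,.001).ravel()
for X in (A,B): g=cv2.fitLine(X.astype(np.float32),cv2.DIST_HUBER,0,.001,.001).ravel();print(g.round(4),np.degrees(np.arctan2(g[1],g[0])))
n=np.array([.2147,.9767]);print("mid",np.r_[A,B].mean(0),"w",(B-A).mean(0)@n, "n.mid",np.r_[A,B].mean(0)@n,"top",np.array([.54828,.20076])@n,"side",np.array([.56308,.19467])@n)
E
```

```text
160 [7, 0, 20, 13, 28, 17, 20, 10, 22, 15, 22, 16, 12, 24, 18, 25, 24, 18, 24, 30, 25, 23, 15, 18, 24, 21, 28, 22, 19, 22, 33, 20, 30, 17, 0] [38, 37, 39, 38, 45, 77, 78, 80, 83, 83, 81, 81, 82, 84, 85, 83, 86, 85, 85, 85, 82, 87, 83, 83, 85, 85, 83, 83, 82, 82, 54, 51, 51, 61, 64]
230 [124, 136, 131, 130, 86, 4, 6, 6, 7, 7, 4, 3, 4, 7, 6, 7, 6, 7, 6, 10, 7, 7, 6, 4, 6, 7, 9, 4, 93, 129, 128, 123, 120, 120, 121] [161, 143, 142, 143, 125, 172, 175, 175, 176, 175, 175, 174, 175, 176, 175, 175, 174, 176, 174, 176, 176, 175, 175, 174, 176, 177, 176, 171, 151, 154, 155, 156, 157, 157, 156]
290 [130, 132, 130, 127, 64, 4, 6, 3, 4, 4, 6, 7, 6, 7, 4, 4, 4, 7, 6, 9, 7, 6, 4, 6, 6, 6, 16, 120, 122, 122, 122, 128, 128, 127, 127] [159, 153, 147, 148, 123, 174, 174, 175, 174, 175, 174, 175, 175, 176, 175, 174, 174, 175, 175, 177, 176, 176, 173, 174, 173, 175, 159, 172, 174, 174, 173, 172, 170, 168, 168]
[ 0.9777 -0.21    0.5576  0.1777] -12.122953
[ 0.9764 -0.2162  0.5549  0.219 ] -12.483657
mid [0.55063207 0.19959086] w 0.039694445363501134 n.mid 0.3131610959830414 top 0.313798008 side 0.311027465
```

```bash

python3 -m jog '[[0,0,0,-1,-1,0,1],[0,0,0,-1,-1,0,1],[0,0,0,0,-1,0,1],[0,0,0,0,-1,0,1],[0,0,0,0,-1,0,1]]' >/dev/null
python3 -m jog '[[0,0,0,0,-1,0,1],[0,0,0,0,-1,0,1],[0,0,0,0,-1,0,1],[0,0,0,0,-1,0,1],[0,0,0,0,-0.5,0,1]]'>/dev/null
python3 -m jog '[[0,0,0,0,0,0,1],[0,0,0,0,0,0,1]]'
python3 - <<'E'
from h import *
W=Cam("wrist"); cv2.imwrite("pics/w2.png",W.bgr); print(W.o, W.proj([[.4702,-.102,.08],[.4702,-.102,0]]))
E
```

```text
t: 3.7
tool_pos: [0.47, -0.0986, 0.2313]
tool_rot: [0.337, 3.123, 0.001]
contact_force: [-0.5, -0.1, 0.2]
opening: 0.0853
grip_force: 0.0
[ 0.3950905  -0.08325724  0.37489544] [[320.68220922 180.73987587]
 [321.22286325 162.15208329]]
```

View pics/w2.png

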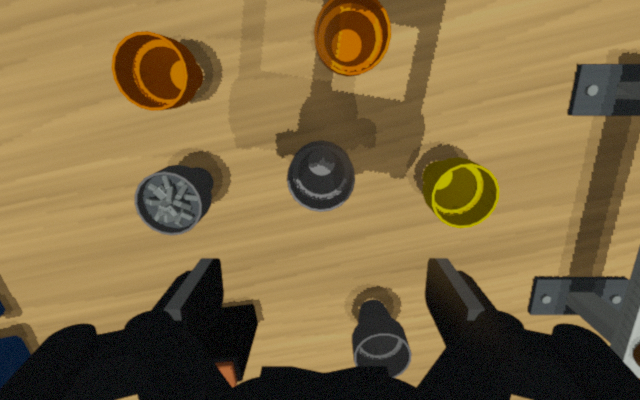

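In the wrist view the near empty cup's rim is centred at about (321.5,176) and the far one's at about (382,353), partly seen.

```bash
python3 - <<'E'
from h import *
W=Cam("wrist");S=Cam("side");T=Cam("top")
h=sat(W); m=((h[:,:,1]<70)).astype(np.uint8); m[:,:270]=0;m[:,370:]=0;m[:130]=0;m[220:]=0
k,l,st,ce=cv2.connectedComponentsWithStats(m);i=1+st[1:,4].argmax();print(st[i],ce[i])
c=(321.5,175.8)
print(W.plane([c,(382,353)],.08), tri(W,c,T,(357.9,228)), tri(W,c,S,(317,235.25)))
E
```

```text
[ 288  141   66   71 3579] [319.97122101 176.90975133]
[[ 0.46601635 -0.10036865  0.08      ]
 [ 0.66262663 -0.0796019   0.08      ]] (array([ 0.47123966, -0.10216075,  0.05869869]), np.float64(0.0011247506903041043)) (array([ 0.46848822, -0.1018686 ,  0.07885218]), np.float64(0.00510849952455468))
```

```bash

python3 -m jog '[[0,0,0,0.03,-0.1,1,1],[0,0,0,0,0,1,1],[0,0,0,0,0,1,1],[0,0,0,0,0,1,1],[0,0,0,0,0,1,1]]' 
python3 -m jog '[[0,0,0,0,0,1,1],[0,0,0,0,0,0.17,1],[0,0,0,0,0,0,-1],[0,0,0,0,0,0,-1],[0,0,0,0,0,0,-1]]' 30
python3 -m jog '[[0,0,0,0,0,0,-1],[0,0,0,0,0,0,-1]]'
python3 - <<'E'
from h import *
W=Cam("wrist"); S=Cam("side"); cv2.imwrite("pics/g1.png",np.hstack([cv2.resize(W.bgr[100:400,100:540],None,fx=.9,fy=.9),cv2.resize(S.bgr[150:285,230:410],None,fx=2,fy=2)]))
E
```

```text
t: 4.53
tool_pos: [0.4684, -0.1019, 0.0805]
tool_rot: [0.338, 3.123, 0.0]
contact_force: [-0.1, 0.7, 0.4]
opening: 0.0852
grip_force: 0.0
t: 5.15
tool_pos: [0.4696, -0.1027, 0.0479]
tool_rot: [0.338, 3.12, -0.001]
contact_force: [0.2, 1.1, 2.7]
opening: 0.0597
grip_force: 32.7
t: 5.4
tool_pos: [0.4696, -0.1027, 0.0478]
tool_rot: [0.338, 3.12, -0.001]
contact_force: [0.4, 1.1, 6.4]
opening: 0.0605
grip_force: 33.0
```

View pics/g1.png

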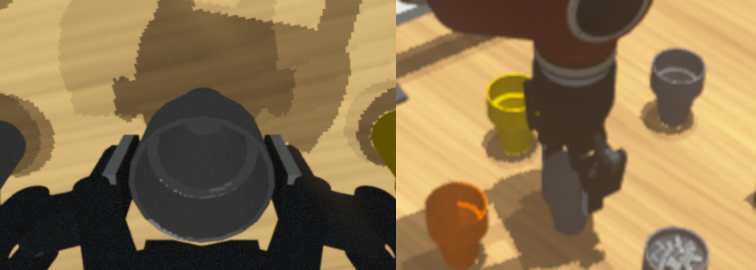

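The cup sits between the pads, gripped at the collar (opening 60.5 mm). I'll lift it and carry it over the rail.

```bash

python3 -m jog '[[0,0,0,0,0,-0.5,-1],[0,0,0,0,0,-1,-1],[0,0,0,0,0,-1,-1],[0,0,0,0,0,-1,-1],[0,0,0,0,0.5,-1,-1]]' 
python3 -m jog '[[0,0,0,0,1,-0.5,-1],[0,0,0,0,1,0,-1],[0,0,0,0,1,0,-1],[0,0,0,0,1,0,-1],[0,0,0,0,1,0,-1]]'>/dev/null
python3 -m jog '[[0,0,0,0.16,1,0,-1],[0,0,0,0,1,0,-1],[0,0,0,0,1,0,-1],[0,0,0,0,1,0,-1],[0,0,0,0,0.9,0,-1]]'>/dev/null
python3 -m jog '[[0,0,0,0,0,0,-1],[0,0,0,0,0,0,-1]]'
python3 - <<'E'
from h import *
o=status.get_obs(); p=o["tool_pos"];R=Ro.from_rotvec(o["tool_rot"]).as_matrix();print(p,R.round(4).tolist())
n=np.array([.2147,.9767]);d=np.array([.9767,-.2147]);print("across",p[:2]@n-.3127,"along",p[:2]@d-.527)
E
```

```text
t: 6.12
tool_pos: [0.4709, -0.0879, 0.1825]
tool_rot: [-0.341, -3.123, 0.0]
contact_force: [-0.4, -0.6, -0.9]
opening: 0.06
grip_force: 32.8
t: 7.62
tool_pos: [0.5301, 0.203, 0.1961]
tool_rot: [-0.339, -3.123, 0.001]
contact_force: [0.4, 0.3, -1.2]
opening: 0.0602
grip_force: 32.9
[0.53006559 0.20297196 0.19614903] [[-0.9768, 0.2143, -0.0006], [0.2143, 0.9768, -0.0006], [0.0005, -0.0008, -1.0]]
across -0.0006522077084250011 along -0.05286302016566535
```

```bash

python3 -m jog '[[0,0,0,0,0.02,0.7,-1],[0,0,0,0,0,0.6,-1],[0,0,0,0,0,0.15,-1],[0,0,0,0,0,0,-1],[0,0,0,0,0,0,-1]]' 
python3 - <<'E'
from h import *
T=Cam("top"); S=Cam("side"); cv2.imwrite("pics/p1.png",np.hstack([cv2.resize(T.bgr[90:260,160:290],(390,510)),cv2.resize(S.bgr[50:220,190:325],(405,510))]))
E
```

```text
t: 8.25
tool_pos: [0.531, 0.2041, 0.1533]
tool_rot: [0.338, 3.122, 0.0]
contact_force: [0.8, -0.6, -0.6]
opening: 0.0606
grip_force: 32.9
```

View pics/p1.png

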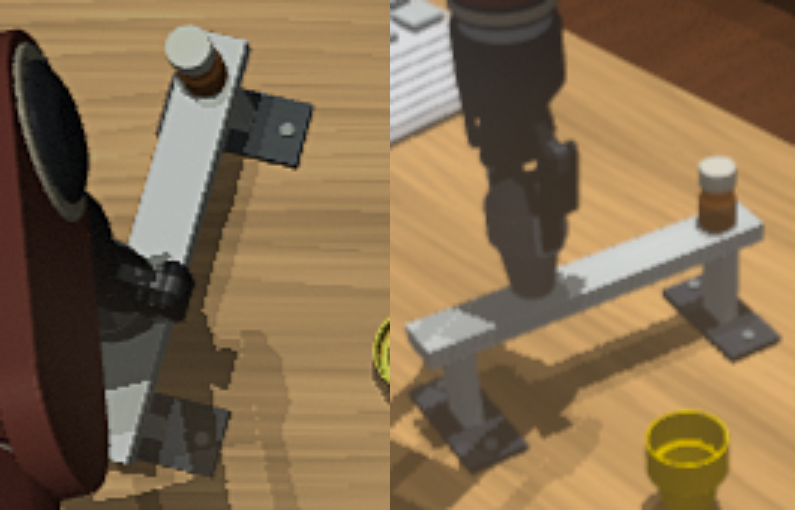

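The side picture shows the foot at about (534,290), in the middle of the rail's width and just above it. Next I'll lower it gently.

```bash

python3 -m jog '[[0,0,0,0,0,0.08,-1],[0,0,0,0,0,0.05,-1],[0,0,0,0,0,0,-1]]' 
python3 -m jog '[[0,0,0,0,0,0.05,-1],[0,0,0,0,0,0,-1]]'
```

```text
t: 8.72
tool_pos: [0.5304, 0.2041, 0.1485]
tool_rot: [-0.338, -3.123, 0.0]
contact_force: [0.4, 0.1, -1.0]
opening: 0.0602
grip_force: 32.9
t: 8.98
tool_pos: [0.5308, 0.2042, 0.1479]
tool_rot: [0.338, 3.123, 0.0]
contact_force: [-1.1, -0.6, 2.5]
opening: 0.0602
grip_force: 33.0
```

```bash

python3 -m jog '[[0,0,0,0,0,0.02,-1],[0,0,0,0,0,0,0.6],[0,0,0,0,0,0,1],[0,0,0,0,0,0,1],[0,0,0,0,0,0,1]]' 
python3 -m jog '[[0,0,0,0,0,-0.3,1],[0,0,0,0,0,-0.5,1],[0,0,0,0,0,-1,1],[0,0,0,0,0,-1,1],[0,0,0,0,0,-1,1]]'
python3 - <<'E'
from h import *
T=Cam("top"); S=Cam("side");W=Cam("wrist"); cv2.imwrite("pics/p2.png",np.hstack([cv2.resize(W.bgr,(384,240)),cv2.resize(S.bgr[80:200,190:325],(270,240))]))
print(W.proj([[.531,.204,.18],[.531,.204,.1]]),S.proj([[.531,.204,.18],[.531,.204,.1]]))
E
```

```text
t: 9.6
tool_pos: [0.5305, 0.2041, 0.1465]
tool_rot: [-0.339, -3.123, 0.0]
contact_force: [0.9, 0.1, -0.4]
opening: 0.0854
grip_force: 0.0
t: 10.22
tool_pos: [0.5308, 0.2042, 0.2633]
tool_rot: [0.338, 3.121, 0.001]
contact_force: [-0.4, 0.6, 0.1]
opening: 0.0855
grip_force: 0.0
[[322.76439881 199.53212121]
 [322.58289669 172.04199865]] [[233.60332109 118.05120167]
 [236.72729775 147.19879752]]
```

View pics/p2.png

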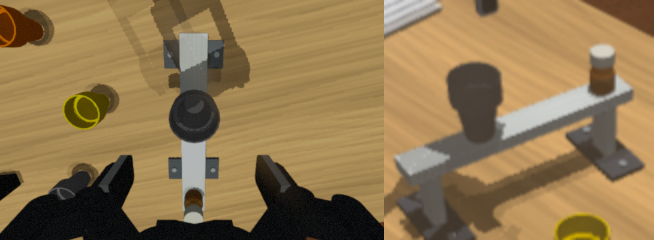

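The first cup stands upright and centred on the rail, released. In the wrist view its rim is at about (323,195), as expected. The far cup is next.

```bash

python3 -m jog '[[0,0,0,-1,-1,0,1],[0,0,0,-1,-1,0,1],[0,0,0,-1,-1,0,1],[0,0,0,-1,-1,0,1],[0,0,0,-1,-1,0,1]]' >/dev/null
python3 -m jog '[[0,0,0,-1,-1,0,1],[0,0,0,-0.49,-1,0.5,1],[0,0,0,0,-1,0.5,1],[0,0,0,0,-0.31,0,1],[0,0,0,0,0,0,1]]' >/dev/null
python3 -m jog '[[0,0,0,0,0,0,1]]' 
python3 - <<'E'
from h import *
W=Cam("wrist");h=sat(W); m=((h[:,:,1]<70)).astype(np.uint8); m[:,:270]=0;m[:,375:]=0;m[:120]=0;m[230:]=0
k,l,st,ce=cv2.connectedComponentsWithStats(m);i=1+st[1:,4].argmax();print(st[i],ce[i]);x,y,w,hh,_=st[i]
print(W.plane([(x+w/2-.5,y+hh/2-.5)],.08)); print(W.proj([[.6675,-.0811,.08]]))
E
```

```text
t: 11.75
tool_pos: [0.6678, -0.0801, 0.2317]
tool_rot: [0.337, 3.122, 0.0]
contact_force: [0.2, -0.4, -0.8]
opening: 0.0853
grip_force: 0.0
[ 291  141   67   70 3420] [322.24005848 177.1754386 ]
[[ 0.66429366 -0.07980246  0.08      ]]
[[323.32711461 179.29127014]]
```

```bash

python3 -m jog '[[0,0,0,0,-0.05,1,1],[0,0,0,0,0,1,1],[0,0,0,0,0,1,1],[0,0,0,0,0,1,1],[0,0,0,0,0,1,1]]' 
python3 -m jog '[[0,0,0,0,0,1,1],[0,0,0,0,0,0.17,1],[0,0,0,0,0,0,-1],[0,0,0,0,0,0,-1],[0,0,0,0,0,0,-1]]' 30
python3 -m jog '[[0,0,0,0,0,0,-1],[0,0,0,0,0,0,-1]]'
```

```text
t: 12.42
tool_pos: [0.6676, -0.0816, 0.0806]
tool_rot: [0.336, 3.122, -0.0]
contact_force: [-0.3, 1.3, -0.3]
opening: 0.0855
grip_force: 0.0
t: 13.05
tool_pos: [0.6684, -0.0827, 0.0478]
tool_rot: [0.338, 3.12, -0.0]
contact_force: [0.2, -0.2, 3.1]
opening: 0.0594
grip_force: 32.7
t: 13.3
tool_pos: [0.6685, -0.0827, 0.0477]
tool_rot: [0.338, 3.12, 0.0]
contact_force: [0.3, 1.2, 6.3]
opening: 0.0596
grip_force: 33.0
```

```bash

python3 -m jog '[[0,0,0,0,0,-0.5,-1],[0,0,0,0,0,-1,-1],[0,0,0,0,0,-1,-1],[0,0,0,0,0,-1,-1],[0,0,0,0,0,-1,-1]]' 
python3 -m jog '[[0,0,0,0,0,-1,-1],[0,0,0,0,0,-1,-1],[0,0,0,0.5,0.5,-0.9,-1],[0,0,0,1,1,0,-1],[0,0,0,1,1,0,-1]]'>/dev/null
python3 -m jog '[[0,0,0,1,1,0,-1],[0,0,0,1,1,0,-1],[0,0,0,1,1,0,-1],[0,0,0,0.9,1,0,-1],[0,0,0,0.1,0.9,0,-1]]'>/dev/null
python3 -m jog '[[0,0,0,0,0.6,0,-1],[0,0,0,0,0.3,0,-1],[0,0,0,0,0,0,-1],[0,0,0,0,0,0,-1]]'
python3 - <<'E'
from h import *
o=status.get_obs(); p=o["tool_pos"];R=Ro.from_rotvec(o["tool_rot"]).as_matrix();print(p, "rows:",((np.array([.5307,.2041,.235])-p)@R/.03).round(3))
E
```

```text
t: 13.92
tool_pos: [0.6664, -0.0827, 0.1816]
tool_rot: [-0.339, -3.122, 0.0]
contact_force: [-0.3, 0.0, -1.1]
opening: 0.0597
grip_force: 32.6
t: 15.68
tool_pos: [0.5301, 0.2017, 0.2674]
tool_rot: [-0.34, -3.123, 0.001]
contact_force: [-0.1, 0.3, -1.4]
opening: 0.0594
grip_force: 32.6
[0.53007013 0.20166162 0.26744806] rows: [-0.003  0.084  1.082]
```

```bash

python3 -m jog '[[0,0,0,0,0.08,0.7,-1],[0,0,0,0,0,0.38,-1],[0,0,0,0,0,0,-1],[0,0,0,0,0,0,-1]]' 
python3 - <<'E'
from h import *
T=Cam("top"); S=Cam("side");W=Cam("wrist"); cv2.imwrite("pics/n1.png",np.hstack([cv2.resize(W.bgr[60:300,180:460],(373,320)),cv2.resize(S.bgr[40:180,175:325],(343,320))]))
E
```

```text
t: 16.18
tool_pos: [0.5304, 0.2047, 0.2352]
tool_rot: [-0.339, -3.123, 0.0]
contact_force: [-0.3, -0.1, -1.0]
opening: 0.0597
grip_force: 32.6
```

View pics/n1.png

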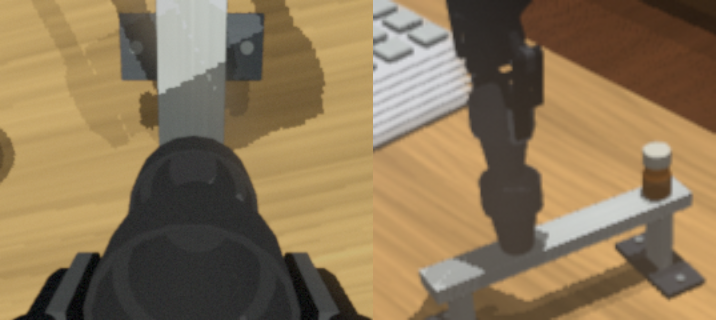

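The upper cup's foot (side view about (507,175)) is lined up with the lower cup's mouth (511,178), so I'll lower it in stages.

```bash

python3 -m jog '[[0,0,0,0,0,0.4,-1],[0,0,0,0,0,0.4,-1],[0,0,0,0,0,0,-1]]' 
python3 -m jog '[[0,0,0,0,0,0.3,-1],[0,0,0,0,0,0.3,-1],[0,0,0,0,0,0,-1]]'
```

```text
t: 16.7
tool_pos: [0.5293, 0.2045, 0.2089]
tool_rot: [-0.338, -3.12, 0.002]
contact_force: [0.3, 0.1, -1.3]
opening: 0.0598
grip_force: 32.6
t: 17.08
tool_pos: [0.5298, 0.2046, 0.1919]
tool_rot: [-0.338, -3.121, 0.001]
contact_force: [0.3, -0.6, -1.5]
opening: 0.0599
grip_force: 32.6
```

```bash

python3 -m jog '[[0,0,0,0,0,0.2,-1],[0,0,0,0,0,0.15,-1],[0,0,0,0,0,0,-1],[0,0,0,0,0,0,-1]]' 
python3 -m jog '[[0,0,0,0,0,0.06,-1],[0,0,0,0,0,0,-1],[0,0,0,0,0,0,-1]]'
```

```text
t: 17.58
tool_pos: [0.5305, 0.2048, 0.1829]
tool_rot: [0.338, 3.123, 0.0]
contact_force: [-0.3, 0.8, -1.5]
opening: 0.0596
grip_force: 32.6
t: 17.95
tool_pos: [0.5304, 0.2047, 0.181]
tool_rot: [0.339, 3.123, -0.0]
contact_force: [0.6, -0.2, -1.9]
opening: 0.0596
grip_force: 32.6
```

```bash

python3 -m jog '[[0,0,0,0,0,0.06,-1],[0,0,0,0,0,0,-1],[0,0,0,0,0,0,-1]]' 
python3 -m jog '[[0,0,0,0,0,0.04,-1],[0,0,0,0,0,0,-1],[0,0,0,0,0,0,-1]]'
```

```text
t: 18.32
tool_pos: [0.5304, 0.2047, 0.179]
tool_rot: [0.339, 3.123, -0.0]
contact_force: [0.3, 0.1, -1.9]
opening: 0.0598
grip_force: 32.6
t: 18.7
tool_pos: [0.5306, 0.2047, 0.1783]
tool_rot: [0.339, 3.123, -0.0]
contact_force: [1.4, -1.0, 0.9]
opening: 0.0598
grip_force: 32.6
```

```bash

python3 -m jog '[[0,0,0,0,0,0.03,-1],[0,0,0,0,0,0,-1],[0,0,0,0,0,0,0.6],[0,0,0,0,0,0,1],[0,0,0,0,0,0,1]]' 
python3 -m jog '[[0,0,0,0,0,-0.3,1],[0,0,0,0,0,-0.5,1],[0,0,0,0,0,-1,1],[0,0,0,0,0,-1,1],[0,0,0,0,0,-1,1]]'
python3 -m jog '[[0,0,0,0,0,-1,1],[0,0,0,0,0,0,1],[0,0,0,0,0,0,1]]'
python3 - <<'E'
from h import *
T=Cam("top"); S=Cam("side");W=Cam("wrist"); cv2.imwrite("pics/n2.png",np.hstack([cv2.resize(W.bgr,(480,300)),cv2.resize(S.bgr[60:180,190:300],(275,300))]))
E
```

```text
t: 19.32
tool_pos: [0.5301, 0.2049, 0.1764]
tool_rot: [-0.338, -3.122, -0.0]
contact_force: [0.4, 0.1, 0.4]
opening: 0.0853
grip_force: 0.0
t: 19.95
tool_pos: [0.5306, 0.2048, 0.2936]
tool_rot: [0.338, 3.122, 0.001]
contact_force: [-0.5, -0.3, 0.3]
opening: 0.0854
grip_force: 0.0
t: 20.32
tool_pos: [0.5302, 0.2047, 0.3207]
tool_rot: [-0.338, -3.123, 0.0]
contact_force: [-0.4, -0.0, -0.9]
opening: 0.0853
grip_force: 0.0
```

View pics/n2.png

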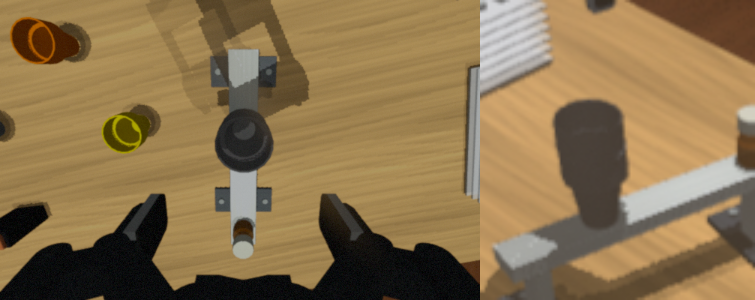

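The two cups stand nested and upright on the rail, forming one collar about 60 mm tall, with the jar still in place and the gripper clear. I'm handing in.

```bash
python3 -c "
from station import finish_job
print(finish_job())"
```

```text
the job is handed in; nothing more can be done
None
```

I stood one empty cup on the rail, centred across its width, nested the other fully into it and handed the job in at about 20 s; the last pictures show both upright with the gripper clear, but no verdict came back.

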